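Tamp the carving blanks level in their bin

TASK

Take the tamper by its red handle and press the heaped wooden blanks down in the green bin with its flat foot, gently, without hammering and without touching the blanks with the gripper, until all eight lie side by side on the floor of the bin, below its rim. Then stand the tamper upright back on its yellow felt pad and let go; leave the figure and the jar where they are.

Things in the scene. Friction and masses are not known exactly. Their poses are not given: they have to be found in the camera images.
- bin: open green enamelled bin fixed to the bench, 154 mm (its x) by 184 mm (its y) outside, 64 mm high, walls and floor 6 mm thick, so 142 x 172 mm inside; origin at the centre of its underside, on the bench, z up. It may stand to the left or to the right of the pad
- tamper: hand tamper standing on the yellow felt pad: a flat round dark wooden foot 84 mm in diameter and 14 mm thick, and on it an upright square red handle 30 x 30 mm, its top 144 mm above the underside of the foot; about 0.35 kg; origin at the centre of the foot's underside, z up along the handle, x and y square to the handle's faces
- tamper_grip (a point): where to grip the tamper: on the handle's axis, 115 mm above the underside of the foot; either pair of opposite faces will do
- pad: round yellow felt pad fixed to the bench, 120 mm in diameter, 6 mm thick, the tamper's place; origin at the centre of its underside, on the bench
- blank1: turned wooden ball (a carving blank), 48 mm in diameter, with 22 mm flats at both ends, 49 mm over them; dark hardwood, 55 g; origin at its centre, z through the flats (it may tip). Blanks 1 to 6 stand at the start on the bin's floor in two rows of three along the bin's y, some 6 mm apart, their centres about 30 mm above the bench, their tops about 55 mm
- blank2: another dark blank like blank1, standing on the bin's floor; origin at its centre
- blank3: another dark blank like blank1, standing on the bin's floor; origin at its centre
- blank4: another dark blank like blank1, standing on the bin's floor; origin at its centre
- blank5: another dark blank like blank1, standing on the bin's floor; origin at its centre
- blank6: another dark blank like blank1, standing on the bin's floor; origin at its centre
- blank7: pale limewood blank, shaped like blank1, 26 g; origin at its centre. Starts on top, its centre about 58 mm and its top about 82 mm above the bench, cradled by four dark ones. Pressed straight down with some 2 to 15 N it pushes them aside and sinks to the floor (centre about 30 mm above the bench)
- blank8: pale blank like blank7, also starting on top; origin at its centre
- figure: bystander: turned dark wooden figure, 68 mm across and 138 mm high; origin at the centre of its underside
- jar: bystander: amber glass jar of wax with a brass lid, 68 mm across and 85 mm high; origin at the centre of its underside
Things that resemble listed ones, but are neither listed nor needed, are in the scene too. What is shaped like the tamper but pink or turquoise is not meant.

How it is judged:
By the outcome, as a careful person would: the job done as asked, in the order asked, and still so for the second after the job is handed in, with the robot touching nothing.
It also fails if it takes over 48 s, if anything falls off the work surface, if the arm or the gripper's body presses on something with over 40 N, if the wrist force passes 120 N, or if a joint passes its speed limit or range.

ROBOT

A 6-joint arm with a two-finger parallel gripper is mounted at the origin on the work surface. World frame = base frame: x ahead of the robot, y to its left, z up, the work surface at z = 0. Lengths are in m, angles in rad, forces in N, time in s.
With the tool pointing down it reaches from about 0.35 to 0.85 m from the base axis. Payload 8.1 kg.
Tool frame: the origin (TCP) lies midway between the tips of the shut fingers; the grasp point (between the pads) lies 19 mm behind it; z points along the fingers, y is the line along which they close (so a half turn about z gives the same grasp; the last joint's range is limited). The gripper opens to 93 mm and grips with 3 to 60 N. Pads are 15 mm wide; open, the fingers measure 128 mm over their backs; the gripper's body (75 mm by 188 mm) begins 65 mm behind the grasp point.
Start: joints at [-1.31, 0.13, 1.488, -0, 1.523, -0.085], TCP at [0.203, -0.564, 0.195] pointing down, gripper open.
Joint ranges: [-2.96, 2.96], [-0.89, 2.26], [0.02, 2.5], [-1.34, 4.48], [0, 2.73], [-2.66, 2.66]. Speed limits (rad/s): [2.39, 2.39, 2.79, 3.14, 3.14, 3.14].

INTERFACE

Orientations are given as a rotation vector (axis times angle).
In Python, from plant import robot, cams gives the robot as it stands. The module is installed in compiled form; this text tells all that it offers.
- The arm moves only by the tool play_rows, never from a script. Its arguments are lists of equal length, an entry for each row: "slide": the shift along the tool's x, y, z scaled (see below), a list of three; "twist": the turn, a rotation vector about the tool's x, y, z scaled (see below), a list of three. A call has exactly 8 rows; each row shifts and turns the commanded pose from where the row before left it, along the tool's axes as they then stand; what a row does not reach is not made up. The controller multiplies each number of a shift by 25 cm and each number of a turn by 60 degrees. A row lasts 1/10 s, in which the tool goes at most 50 mm and 8.59 degrees, less where a joint would pass 70% of its speed; a pose out of reach is approached as far as the arm can. A call with a number of a shift or a turn outside -1 to 1 is refused whole. A call with a gripper value outside its range is refused whole. "fingers" is the closure, from -1 (fully open) to 1 (shut), set as the call begins (left out, the last holds). The fingers move at their own pace and stop on an object; "force" is the grip in N (left out, the last holds). Time passes only in rows, so rows that do not move let the fingers close, or fill a call up. It gives the time, the measured TCP pose, the force, the opening and the grip force at its end, in the units of the state.
- robot.read_state(): the state, without advancing time (a new reading comes with each control period).
- cams.read_camera(name): name is "side" or "top"; returns (picture, depth): 384x512x3 uint8, red, green, blue; 384x512 float32, m along the optical axis (not along the pixel's ray), 0 where there is no reading.
- cams.get_calibration(name): a dict with "fx", "fy", "cx", "cy" (pixels), "world_from_camera" (4x4, takes a point from camera to world coordinates). Camera axes: x right, y down, z forward; pixel columns grow to the right and rows downward; lengths in m; the calibration is good to about 2 mm. A picture is of the moment at which its call begins. get_calibration takes no time and is no camera call.
- robot.close_job(): hands the job in; it is judged then, once.
The state is a dict: "t": time; "q": joint angles; "dq": joint speeds; "joint_torque": joint torques, N m; "tool_pos": TCP position; "orientation": TCP orientation; "force": force on the tool from outside, world axes, zero at the start; "wrist_torque": the same for the moment, N m; "opening": finger opening in m; "gripper_force": force on a finger pad.
Only numpy, scipy, OpenCV 4.12 (cv2) and the standard library are available. Lean on these libraries where they do the work, as an engineer would, in place of code of your own. Each camera call takes 0.05 s, during which the arm holds its last target. There are 200 camera calls.

## Working session

There is one attempt and no reset: what is moved stays moved. The work goes in short steps, Python scripts to look and compute and a tool call to move; the robot and the scene stay as the last step left them, time stands still between calls to the robot, and variables do not carry over. Pictures are saved under pics/ and viewed, at most 10 in all, crops included, and the job is handed in when it is done.

Besides the shell and the picture viewer there is one more tool, called after ">>>" as name(argument=value, ...) on one line, values as JSON. play_rows: Moves the arm, as the interface text tells. Shifts and turns lie within -1 to 1; 1 stands for 25 cm of shift or 60 degrees of turn. Its arguments: {"type":"object","properties":{"slide":{"type":"array"},"twist":{"type":"array"},"fingers":{"type":"number"},"force":{"type":"number"}},"required":["slide","twist"]}

```bash
mkdir -p pics; cat > h.py <<'E'
import numpy as np, cv2
from plant import robot, cams
def look(n):
    im,d=cams.read_camera(n); return im,d
def pts(d,n):
    c=cams.get_calibration(n); v,u=np.mgrid[:d.shape[0],:d.shape[1]]
    P=np.stack([(u-c['cx'])/c['fx']*d,(v-c['cy'])/c['fy']*d,d],-1)
    T=np.array(c['world_from_camera']); return P@T[:3,:3].T+T[:3,3]
def ray(n,u,v,z):
    c=cams.get_calibration(n);T=np.array(c['world_from_camera'])
    r=T[:3,:3]@np.array([(u-c['cx'])/c['fx'],(v-c['cy'])/c['fy'],1]);o=T[:3,3]
    return o+r*(z-o[2])/r[2]
def save(im,name): cv2.imwrite('pics/'+name,cv2.cvtColor(im,cv2.COLOR_RGB2BGR))
E
python3 - <<'E'
from h import *
for n in('top','side'):
    im,d=look(n); save(im,n+'0.png'); np.savez(n+'0.npz',im=im,d=d)
    c=cams.get_calibration(n); print(n,c)
print(robot.read_state())
E
```

```text
top {'fx': 391.29485661270803, 'fy': 391.29485661270803, 'cx': 250.94991868811985, 'cy': 187.06133252786216, 'world_from_camera': array([[-0.01838937, -0.99942517,  0.02848071,  0.52746848],
       [-0.99970796,  0.01793296, -0.01619868,  0.00568638],
       [ 0.01567862, -0.02877027, -0.99946308,  1.06984194],
       [ 0.        ,  0.        ,  0.        ,  1.        ]])}
side {'fx': 408.4559165947819, 'fy': 408.4559165947819, 'cx': 255.8295895318235, 'cy': 189.2617708121194, 'world_from_camera': array([[-0.90157974, -0.31823836,  0.29305002,  0.24555475],
       [-0.43256102,  0.65264439, -0.62205004,  0.6697058 ],
       [ 0.00670273, -0.68758973, -0.72606847,  0.91056524],
       [ 0.        ,  0.        ,  0.        ,  1.        ]])}
{'t': 0.1, 'q': array([-1.31040222e+00,  1.31061784e-01,  1.48918168e+00,  2.06817871e-05,
        1.52300947e+00, -8.53543729e-02]), 'dq': array([-0.00055655, -0.00196561, -0.00171082,  0.00011415,  0.00046516,
       -0.00111802]), 'joint_torque': array([ 7.67611145e-04, -5.61340535e+01, -4.93095088e+01,  7.69917341e-02,
        2.90209427e-02, -7.12144924e-05]), 'tool_pos': array([ 0.20325068, -0.56393128,  0.19410043]), 'orientation': array([-3.09313463e+00, -5.40112973e-01,  1.95529786e-04]), 'force': array([-0.40326745, -0.3367108 , -0.22540871]), 'wrist_torque': array([-0.00596699, -0.04902091, -0.0286442 ]), 'gripper_force': 0.0, 'opening': 0.0930420026569291}
```

View pics/top0.png

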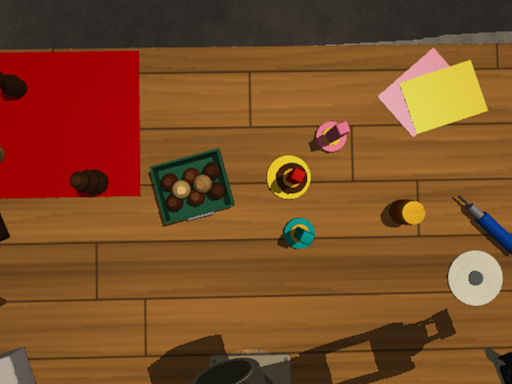

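View pics/side0.png

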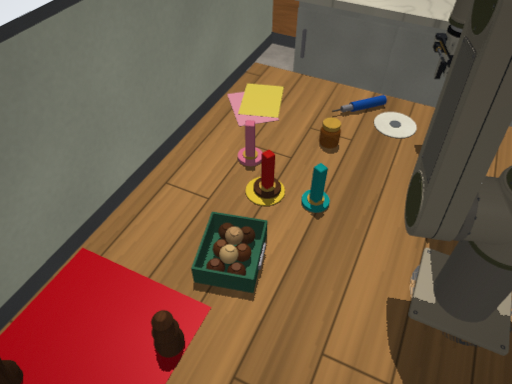

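The top view shows the red-handled tamper on the yellow pad at (292,177), which is the one I want. Lookalikes are the pink one at (332,136) and the turquoise one at (299,234). The bin is at (191,187) with pale blanks at (181,189) and (203,184), the figure at (90,182) and the jar at (407,212). The side view agrees: red at (267,172), bin at (232,252).

```bash
python3 - <<'E'
from h import *
Z=np.load('top0.npz');im,d=Z['im'],Z['d'];P=pts(d,'top')
S=np.load('side0.npz');sim,sd=S['im'],S['d'];Q=pts(sd,'side')
i=im.astype(int);hsv=cv2.cvtColor(im,cv2.COLOR_RGB2HSV);shsv=cv2.cvtColor(sim,cv2.COLOR_RGB2HSV)
def red(h):return ((h[...,0]<6)|(h[...,0]>174))&(h[...,1]>180)&(h[...,2]>60)
m=red(hsv);w=np.zeros_like(m);w[160:195,270:315]=1;m&=w
top=m&(P[...,2]>.14);p=P[top];print('top face',p.mean(0),p.min(0),p.max(0),top.sum())
print('rect',cv2.minAreaRect(p[:,:2].astype(np.float32)))
# side handle
m=red(shsv);w=np.zeros_like(m);w[145:195,255:280]=1;m&=w
p=Q[m];print('side',p.min(0),p.max(0));
for a in(.05,.08,.11,.14):
    s=p[abs(p[:,2]-a)<.01];print(a,s.mean(0),s.min(0),s.max(0))
# pad
m=(hsv[...,0]>20)&(hsv[...,0]<33)&(hsv[...,1]>150)&(hsv[...,2]>90);w=np.zeros_like(m);w[150:205,260:315]=1;m&=w
c=max(cv2.findContours(m.astype(np.uint8),0,1)[0],key=cv2.contourArea)
e=cv2.fitEllipse(cv2.convexHull(c));print('pad',e,ray('top',*e[0],.006))
# bin
m=(hsv[...,0]>65)&(hsv[...,0]<90)&(hsv[...,1]>80);w=np.zeros_like(m);w[140:230,140:245]=1;m&=w
rim=m&(abs(P[...,2]-.064)<.008);p=P[rim];r=cv2.minAreaRect(p[:,:2].astype(np.float32));print('bin',r,p.mean(0),rim.sum())
# pale
for u,v in((181,189),(203,184)): 
    q=P[v-12:v+13,u-12:u+13].reshape(-1,3);k=q[q[:,2]>.072];print('pale',k.mean(0),k[:,2].max(),len(k))
for n,u,v in(('fig',90,182),('jar',412,212)):
    q=P[v-14:v+15,u-20:u+20].reshape(-1,3);k=q[q[:,2]>.05];print(n,np.median(k,0),k[:,2].max())
crop=np.hstack([cv2.resize(im[115:250,255:345],(360,540)),cv2.resize(sim[130:220,225:335],(440,540)[:2])]);save(crop[:, :800],'crop0.png')
E
```

```text
top face [ 0.57951255 -0.11821769  0.16110509] [ 0.52746848 -0.13808855  0.1442006 ] [0.59708578 0.00568638 1.06984194] 154
rect ((0.5503982901573181, -0.06954432278871536), (0.03574823588132858, 0.15317890048027039), 30.087106704711914)
side [ 0.5636554  -0.29463357 -0.00158679] [ 0.64463276 -0.09979574  0.15294924]
0.05 [ 0.57734005 -0.11143974  0.04989515] [ 0.56416257 -0.12844657  0.04015294] [ 0.59724775 -0.10057802  0.05962275]
0.08 [ 0.57676597 -0.11155374  0.07971105] [ 0.56366416 -0.12766285  0.07012353] [ 0.59557149 -0.10202097  0.08974972]
0.11 [ 0.57700245 -0.11171446  0.11004295] [ 0.56433756 -0.12769012  0.10004952] [ 0.59610159 -0.10138764  0.11995588]
0.14 [ 0.57912157 -0.11501419  0.14300785] [ 0.5636554  -0.13643505  0.13017904] [ 0.59754602 -0.09979574  0.14999594]
pad ((288.3125305175781, 176.68287658691406), (43.95138168334961, 44.1907958984375), 122.736328125) [ 0.58425874 -0.11393786  0.006     ]
bin ((0.5618672966957092, 0.14249348640441895), (0.15132920444011688, 0.18160833418369293), 14.25770378112793) [0.56952347 0.13825516 0.06308501] 496
pale [0.55372454 0.17121148 0.07706238] 0.0841305223729889 150
pale [0.5667398  0.11488192 0.08405216] 1.0698419370496823 178
fig [0.576058   0.39681666 0.11590594] 1.0698419370496823
jar [ 0.48462155 -0.41056616  0.08383924] 1.0698419370496823
```

View pics/crop0.png

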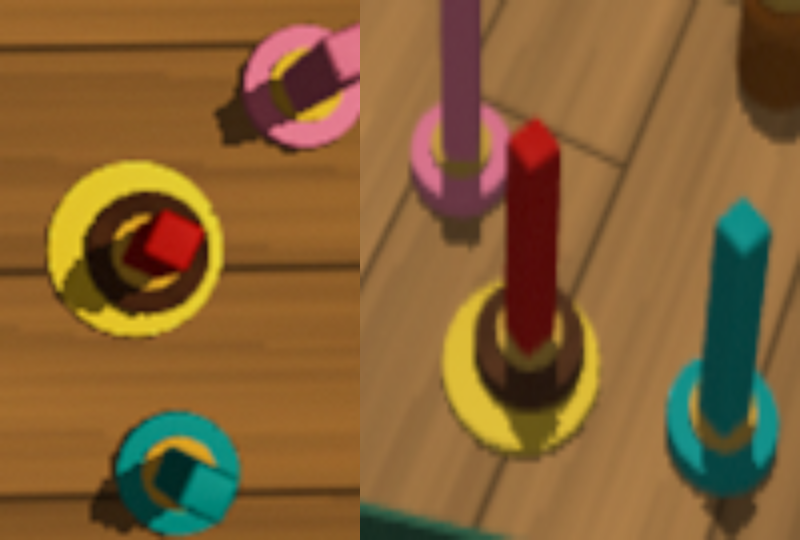

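The crop confirms it: a red square handle on a dark round foot, standing on the yellow pad. The handle's top is at about (297,175) in the top image.

```bash
cat >> h.py <<'E'
from scipy.spatial.transform import Rotation as R
def rect(q):
    q=q[:,:2]-q[:,:2].mean(0)*0; c,s,a=cv2.minAreaRect((q*1000).astype(np.float32)); return np.array(c)/1000,s,a
def goto(p,yaw,st=None):
    """needed slide (in tool frame, scaled) and twist for TCP target p, tool down, tool y axis heading yaw (mod pi)"""
    st=st or robot.read_state(); Rc=R.from_rotvec(st['orientation'])
    best=None
    for k in(0,np.pi):
        y=np.array([np.cos(yaw+k),np.sin(yaw+k),0]);z=np.array([0,0,-1.]);x=np.cross(y,z)
        Rt=R.from_matrix(np.stack([x,y,z],1)); tw=(Rc.inv()*Rt).as_rotvec()
        if best is None or np.linalg.norm(tw)<np.linalg.norm(best): best=tw
    dp=np.array(p)-st['tool_pos']
    print('t',round(st['t'],2),'tcp',st['tool_pos'].round(4),'slide',(Rc.inv().apply(dp)/.25).round(4),'twist',np.degrees(best).round(2),'deg =',(best/np.radians(60)).round(4),'F',st['force'].round(1))
E
python3 - <<'E'
from h import *
Z=np.load('top0.npz');im,d=Z['im'],Z['d'];P=pts(d,'top')
hsv=cv2.cvtColor(im,cv2.COLOR_RGB2HSV)
m=((hsv[...,0]<6)|(hsv[...,0]>174))&(hsv[...,1]>180)&(hsv[...,2]>60);w=np.zeros_like(m);w[160:195,270:315]=1;m&=w
t=m&(P[...,2]>.141)&(P[...,2]<.158);p=P[t];print(len(p),p.mean(0),rect(p))
h2=hsv[t];print('V',np.percentile(h2[:,2],[5,25,50,75,95]))
c=max(cv2.findContours((m&(hsv[...,2]>150)).astype(np.uint8),0,1)[0],key=cv2.contourArea)
r=cv2.minAreaRect(c);print(r,[ray('top',*q,.15).round(4) for q in cv2.boxPoints(r)],ray('top',*r[0],.15))
# foot in top: dark circle
w=np.zeros_like(m);w[155:200,265:315]=1
f=w&(P[...,2]>.015)&(P[...,2]<.024);q=P[f];hull=cv2.convexHull((q[:,:2]*1000).astype(np.float32));print('foot',cv2.minEnclosingCircle(hull),len(q))
Rc=R.from_rotvec(robot.read_state()['orientation']).as_matrix();print(Rc.round(3))
S=np.load('side0.npz');print('pink/turq tops')
for n,(u,v) in(('pink',(338,130)),('turq',(303,237))):
    q=P[v-14:v+15,u-14:u+15].reshape(-1,3);k=q[(q[:,2]>.1)&(q[:,2]<.3)];print(n,np.median(k,0),k.max(0),k.min(0))
for n,(u,v) in(('fig',(90,182)),('jar',(412,212))):
    q=P[v-14:v+15,u-20:u+20].reshape(-1,3);k=q[(q[:,2]>.03)&(q[:,2]<.3)];print(n,k.max(0),k.min(0))
E
```

```text
152 [ 0.58019734 -0.11984801  0.14914803] (array([ 0.58022974, -0.12005902]), (30.059661865234375, 28.903806686401367), 61.298580169677734)
V [ 89.55 158.   185.   189.   195.  ]
((298.2000427246094, 174.6000213623047), (10.733125686645508, 10.733125686645508), 26.56505012512207) [array([ 0.5757, -0.1041,  0.15  ]), array([ 0.5982, -0.1159,  0.15  ]), array([ 0.5865, -0.1384,  0.15  ]), array([ 0.564 , -0.1265,  0.15  ])] [ 0.58107982 -0.12120526  0.15      ]
foot ((579.4056396484375, -120.20491790771484), 41.89457702636719) 471
[[ 0.941  0.339 -0.   ]
 [ 0.339 -0.941  0.002]
 [ 0.    -0.002 -1.   ]]
pink/turq tops
pink [ 0.68866928 -0.22522328  0.14251824] [ 0.70890623 -0.21193229  0.14736285] [ 0.67342858 -0.24606073  0.10016896]
turq [ 0.43262924 -0.13495943  0.14275947] [ 0.44898186 -0.11980981  0.14805684] [ 0.4140363  -0.15422701  0.10021577]
fig [0.60696425 0.42786996 0.14082668] [0.54877351 0.37887125 0.03005781]
jar [ 0.51544643 -0.38448421  0.09200741] [ 0.44967604 -0.44789405  0.0303541 ]
```

```bash
python3 -c "
from h import *
goto([.580,-.120,.190],np.radians(-28.5))"
```

```text
t 0.1 tcp [ 0.2033 -0.5639  0.1941] slide [ 2.0196 -1.1599  0.0186] twist [-9.000e-02 -4.000e-02 -4.169e+01] deg = [-0.0015 -0.0007 -0.6948] F [-0.4 -0.3 -0.2]
```

>>> play_rows(slide=[[0.08,-0.045,0],[0.155,-0.09,0],[0.155,-0.09,0],[0.155,-0.09,0],[0.155,-0.09,0],[0.155,-0.09,0],[0.155,-0.09,0],[0.155,-0.09,0]], twist=[[0,0,0],[0,0,0],[0,0,0],[0,0,0],[0,0,0],[0,0,0],[0,0,0],[0,0,0]], fingers=-1, force=50)

```text
t: 0.9
tool_pos: [0.4209, -0.3053, 0.1947]
orientation: [-3.094, -0.54, 0.0]
force: [0.8, -0.6, 0.2]
opening: 0.0931
gripper_force: 0.0
```

>>> play_rows(slide=[[0.155,-0.09,0],[0.155,-0.09,0],[0.155,-0.09,0],[0.155,-0.09,0],[0.155,-0.09,0],[0.08,-0.045,0],[0,0,0],[0,0,0]], twist=[[0,0,0],[0,0,0],[0,0,0],[0,0,0],[0,0,0],[0,0,0],[0,0,-0.13],[0,0,-0.13]])

```text
t: 1.7
tool_pos: [0.5795, -0.1169, 0.1942]
orientation: [-2.989, -0.966, 0.002]
force: [-0.0, -0.0, -0.6]
opening: 0.0928
gripper_force: 0.0
```

```bash
python3 -c "
from h import *
goto([.580,-.120,.190],np.radians(-28.5))"
```

```text
t 1.7 tcp [ 0.5795 -0.1169  0.1942] slide [-0.0056  0.0114  0.0166] twist [ -0.08   0.04 -25.67] deg = [-0.0013  0.0006 -0.4278] F [-0.  -0.  -0.6]
```

>>> play_rows(slide=[[0,0,0],[0,0,0],[0,0,0],[0,0,0],[0,0,0],[0,0,0],[0,0,0],[0,0,0]], twist=[[0,0,-0.14],[0,0,-0.14],[0,0,-0.14],[0,0,0],[0,0,0],[0,0,0],[0,0,0],[0,0,0]])

```text
t: 2.5
tool_pos: [0.5793, -0.1181, 0.195]
orientation: [-2.713, -1.584, 0.0]
force: [-0.1, -0.6, -0.0]
opening: 0.0929
gripper_force: 0.0
```

```bash
python3 - <<'E'
from h import *
goto([.580,-.120,.102],np.radians(-28.5))
im,d=look('side');save(cv2.resize(im[90:240,190:360],(680,600)),'s1.png')
E
```

```text
t 2.5 tcp [ 0.5793 -0.1181  0.195 ] slide [-0.0052  0.006   0.3721] twist [-0.   -0.   -0.96] deg = [-0.    -0.    -0.016] F [-0.1 -0.6 -0. ]
```

View pics/s1.png

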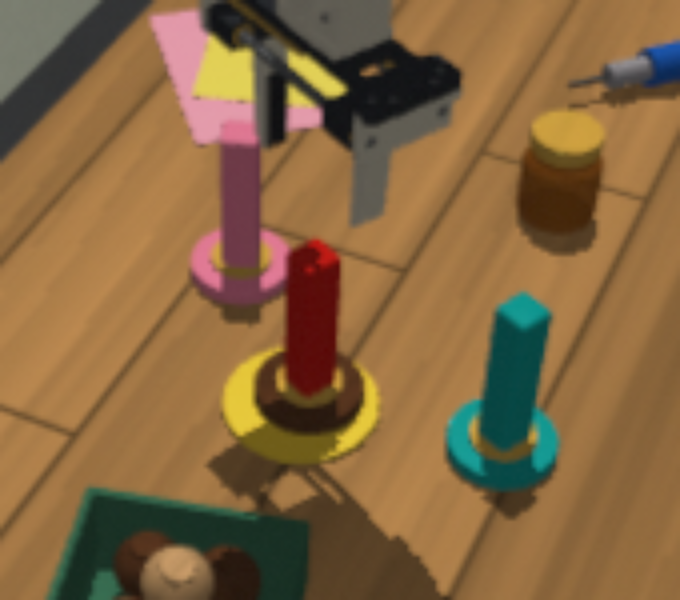

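The open fingers, at (268,110) and (370,200) in the crop, straddle the red handle at (313,255). I'll descend and close.

>>> play_rows(slide=[[-0.005,0.006,0.03],[0,0,0.07],[0,0,0.08],[0,0,0.08],[0,0,0.07],[0,0,0.04],[0,0,0],[0,0,0]], twist=[[0,0,-0.016],[0,0,0],[0,0,0],[0,0,0],[0,0,0],[0,0,0],[0,0,0],[0,0,0]])

```text
t: 3.35
tool_pos: [0.5802, -0.12, 0.1029]
orientation: [2.699, 1.608, 0.0]
force: [-0.2, -0.2, 0.8]
opening: 0.0931
gripper_force: 0.0
```

>>> play_rows(slide=[[0,0,0],[0,0,0],[0,0,0],[0,0,0],[0,0,0],[0,0,0],[0,0,0],[0,0,0]], twist=[[0,0,0],[0,0,0],[0,0,0],[0,0,0],[0,0,0],[0,0,0],[0,0,0],[0,0,0]], fingers=1, force=50)

```text
t: 4.15
tool_pos: [0.58, -0.12, 0.1025]
orientation: [-2.699, -1.608, 0.0]
force: [1.0, -0.4, 0.7]
opening: 0.0338
gripper_force: 0.7
```

```bash
python3 -c "
from h import *
s=robot.read_state();print(s['opening'],s['gripper_force'],s['orientation'])
goto([.580,-.120,.202],np.radians(-28.5))"
```

```text
0.0337550374953496 0.6903166137635708 [-2.69887095e+00 -1.60798241e+00  6.59831817e-05]
t 4.15 tcp [ 0.58   -0.12    0.1025] slide [-3.00e-04 -1.00e-04 -3.98e-01] twist [-0.    0.    0.07] deg = [-0.      0.      0.0012] F [ 1.  -0.4  0.7]
```

>>> play_rows(slide=[[0,0,0],[0,0,0],[0,0,0],[0,0,0],[0,0,-0.04],[0,0,-0.06],[0,0,-0.08],[0,0,-0.08]], twist=[[0,0,0],[0,0,0],[0,0,0],[0,0,0],[0,0,0],[0,0,0],[0,0,0],[0,0,0]])

```text
t: 4.95
tool_pos: [0.5799, -0.1199, 0.1692]
orientation: [-2.699, -1.608, -0.0]
force: [0.7, 0.2, -3.5]
opening: 0.0292
gripper_force: 49.8
```

>>> play_rows(slide=[[0,0,-0.08],[0,0,-0.06],[0,0,-0.02],[0,0,0],[0,0,0],[0,0,0],[0,0,0],[0,0,0]], twist=[[0,0,0],[0,0,0],[0,0,0],[0,0,0],[0,0,0],[0,0,0],[0,0,0],[0,0,0]])

```text
t: 5.75
tool_pos: [0.5797, -0.1198, 0.2067]
orientation: [-2.698, -1.607, 0.001]
force: [-0.0, -0.7, -3.5]
opening: 0.0298
gripper_force: 49.8
```

```bash
python3 - <<'E'
from h import *
goto([.561,.143,.2080],np.radians(-28.5))
im,d=look('side');save(cv2.resize(im[90:290,190:360],(510,600)),'s2.png')
E
```

```text
t 5.75 tcp [ 0.5797 -0.1198  0.2067] slide [ 0.889  -0.5662 -0.0045] twist [-0.07  0.02  0.07] deg = [-0.0012  0.0003  0.0012] F [-0.  -0.7 -3.5]
```

View pics/s2.png

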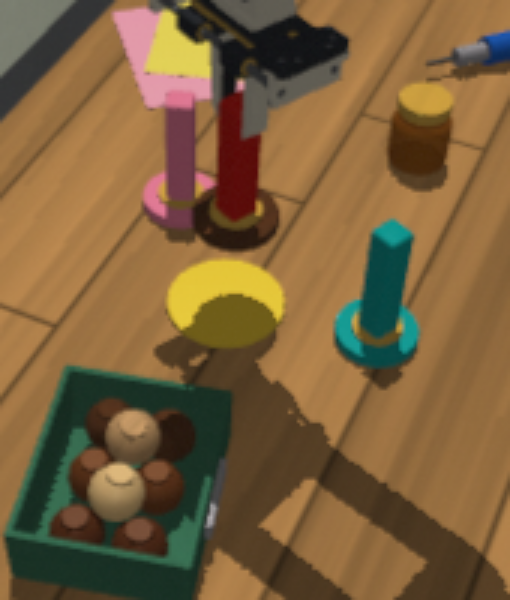

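The tamper hangs upright from the gripper at (240,160), clear of the pad. The pale blanks sit on top of the heap at (133,437) and (116,492).

>>> play_rows(slide=[[0.06,-0.04,0],[0.13,-0.08,0],[0.15,-0.1,0],[0.15,-0.1,0],[0.15,-0.1,0],[0.13,-0.08,0],[0.08,-0.05,0],[0.03,-0.015,0]], twist=[[0,0,0],[0,0,0],[0,0,0],[0,0,0],[0,0,0],[0,0,0],[0,0,0],[0,0,0]])

```text
t: 6.6
tool_pos: [0.5597, 0.1442, 0.2076]
orientation: [-2.695, -1.612, -0.001]
force: [1.2, 0.3, -4.0]
opening: 0.0297
gripper_force: 49.8
```

>>> play_rows(slide=[[0,0,0],[0,0,0],[0,0,0],[0,0,0],[0,0,0],[0,0,0],[0,0,0],[0,0,0]], twist=[[0,0,0.05],[0,0,0.1],[0,0,0.13],[0,0,0.13],[0,0,0.13],[0,0,0.13],[0,0,0.09],[0,0,0.03]])

```text
t: 7.4
tool_pos: [0.5605, 0.1404, 0.2075]
orientation: [3.118, 0.381, -0.0]
force: [-0.1, -0.2, -2.8]
opening: 0.0303
gripper_force: 49.8
```

```bash
python3 - <<'E'
from h import *
Z=np.load('top0.npz');im,d=Z['im'],Z['d'];P=pts(d,'top')
for u,v in((181,189),(203,184)):
    q=P[v-13:v+14,u-13:u+14].reshape(-1,3);k=q[(q[:,2]>.066)&(q[:,2]<.09)]
    A=np.c_[2*k,np.ones(len(k))];s=np.linalg.lstsq(A,(k**2).sum(1),rcond=None)[0];c=s[:3];print('pale',c.round(4),np.sqrt(s[3]+c@c).round(4),len(k),k[:,2].max())
p=P.reshape(-1,3);hsv=cv2.cvtColor(im,cv2.COLOR_RGB2HSV)
m=(hsv[...,0]>65)&(hsv[...,0]<90)&(hsv[...,1]>80);w=np.zeros_like(m);w[140:230,140:245]=1
g=P[m&w&(abs(P[...,2]-.064)<.004)];print(rect(g))
goto([.561,.143,.2080],np.radians(-76))
E
```

```text
pale [0.5561 0.1653 0.0594] 0.0232 236 0.0841305223729889
pale [0.567  0.1162 0.0627] 0.0213 240 0.088032606142739
(array([0.56186737, 0.14249347]), (151.3292236328125, 181.6083221435547), 14.257712364196777)
t 7.4 tcp [0.5605 0.1404 0.2075] slide [ 0.0045 -0.0096 -0.0019] twist [ 0.01  0.01 -0.07] deg = [ 0.0002  0.0001 -0.0011] F [-0.1 -0.2 -2.8]
```

>>> play_rows(slide=[[0.004,-0.004,0.01],[0,0,0.02],[0,0,0.02],[0,0,0.015],[0,0,0.012],[0,0,0.01],[0,0,0.008],[0,0,0.006]], twist=[[0,0,0],[0,0,0],[0,0,0],[0,0,0],[0,0,0],[0,0,0],[0,0,0],[0,0,0]])

```text
t: 8.2
tool_pos: [0.5613, 0.142, 0.1822]
orientation: [-3.118, -0.388, -0.0]
force: [-0.1, -0.1, -3.8]
opening: 0.03
gripper_force: 49.8
```

>>> play_rows(slide=[[0,0,0.006],[0,0,0.006],[0,0,0.006],[0,0,0.006],[0,0,0.006],[0,0,0.006],[0,0,0.006],[0,0,0]], twist=[[0,0,0],[0,0,0],[0,0,0],[0,0,0],[0,0,0],[0,0,0],[0,0,0],[0,0,0]])

```text
t: 9.0
tool_pos: [0.5644, 0.1421, 0.1773]
orientation: [3.117, 0.387, 0.014]
force: [-1.8, -2.0, 22.0]
opening: 0.0294
gripper_force: 49.8
```

>>> play_rows(slide=[[0,0,0.004],[0,0,0.004],[0,0,0],[0,0,0],[0,0,0],[0,0,0],[0,0,0],[0,0,0]], twist=[[0,0,0],[0,0,0],[0,0,0],[0,0,0],[0,0,0],[0,0,0],[0,0,0],[0,0,0]])

```text
t: 9.8
tool_pos: [0.565, 0.1419, 0.1765]
orientation: [3.117, 0.387, 0.016]
force: [-2.0, -3.1, 27.0]
opening: 0.0299
gripper_force: 50.0
```

```bash
python3 - <<'E'
from h import *
goto([.5615,.1415,.1773],np.radians(-76))
s=robot.read_state();print(s['wrist_torque'],R.from_rotvec(s['orientation']).as_matrix()[:,2])
im,d=look('side');save(cv2.resize(im[130:300,180:330],(525,595)),'s3.png')
E
```

```text
t 9.8 tcp [0.565  0.1419 0.1765] slide [-0.014  -0.0019 -0.0035] twist [ 0.11 -0.59  0.16] deg = [ 0.0019 -0.0098  0.0026] F [-2.  -3.1 27. ]
[-1.02548291  0.69724245  0.00953988] [ 1.03947600e-02  5.51498923e-04 -9.99945821e-01]
```

View pics/s3.png

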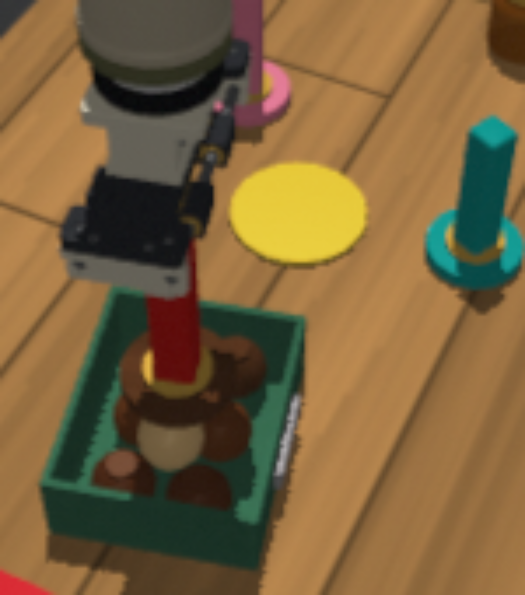

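The foot sits on both pale blanks: the front one shows at (170,440), and the foot is at (175,375). The load is off-centre, so I'll press them one at a time, starting with the one on the −y side.

>>> play_rows(slide=[[0,0,-0.02],[0,0,-0.02],[0,0,-0.02],[0,0.03,0],[0,0.05,0],[0,0.04,0],[0,0.012,0],[0,0,0]], twist=[[0,0,0],[0,0,0],[0,0,0],[0,0,0],[0,0,0],[0,0,0],[0,0,0],[0,0,0]])

```text
t: 10.65
tool_pos: [0.5694, 0.109, 0.1844]
orientation: [-3.118, -0.385, 0.001]
force: [0.3, -0.2, -3.0]
opening: 0.0296
gripper_force: 49.9
```

```bash
python3 - <<'E'
from h import *
goto([.5695,.1095,.1785],np.radians(-76))
E
```

```text
t 10.65 tcp [0.5694 0.109  0.1844] slide [ 0.0009 -0.0018  0.0238] twist [-0.01  0.03  0.09] deg = [-0.0001  0.0005  0.0015] F [ 0.3 -0.2 -3. ]
```

>>> play_rows(slide=[[0,0,0.01],[0,0,0.008],[0,0,0.006],[0,0,0.005],[0,0,0.005],[0,0,0.005],[0,0,0.005],[0,0,0.005]], twist=[[0,0,0],[0,0,0],[0,0,0],[0,0,0],[0,0,0],[0,0,0],[0,0,0],[0,0,0]])

```text
t: 11.45
tool_pos: [0.5696, 0.1099, 0.1726]
orientation: [3.118, 0.387, 0.001]
force: [0.7, -0.5, -1.0]
opening: 0.0296
gripper_force: 49.9
```

>>> play_rows(slide=[[0,0,0.005],[0,0,0.005],[0,0,0.005],[0,0,0.005],[0,0,0],[0,0,0],[0,0,0],[0,0,0]], twist=[[0,0,0],[0,0,0],[0,0,0],[0,0,0],[0,0,0],[0,0,0],[0,0,0],[0,0,0]])

```text
t: 12.25
tool_pos: [0.5693, 0.1099, 0.1674]
orientation: [3.118, 0.387, -0.001]
force: [0.2, -1.1, -2.3]
opening: 0.0297
gripper_force: 49.9
```

>>> play_rows(slide=[[0,0,0.005],[0,0,0.005],[0,0,0.005],[0,0,0.005],[0,0,0.005],[0,0,0.005],[0,0,0],[0,0,0]], twist=[[0,0,0],[0,0,0],[0,0,0],[0,0,0],[0,0,0],[0,0,0],[0,0,0],[0,0,0]])

```text
t: 13.05
tool_pos: [0.569, 0.1101, 0.1596]
orientation: [-3.117, -0.388, 0.002]
force: [-0.4, -0.1, -2.6]
opening: 0.0295
gripper_force: 49.9
```

```bash
python3 - <<'E'
from h import *
goto([.5695,.1095,.1515],np.radians(-76))
im,d=look('side');save(cv2.resize(im[190:300,180:290],(595,595)),'s4.png')
E
```

```text
t 13.05 tcp [0.569  0.1101 0.1596] slide [0.0015 0.003  0.0324] twist [-0.02  0.05  0.18] deg = [-0.0004  0.0009  0.003 ] F [-0.4 -0.1 -2.6]
```

View pics/s4.png

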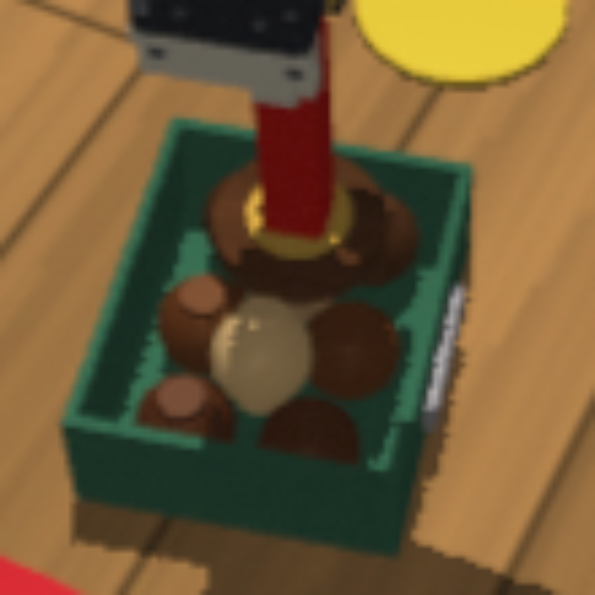

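The far pale blank is sinking under the foot at (280,230). The near one, at (262,350), is still up.

>>> play_rows(slide=[[0,0,0.005],[0,0,0.005],[0,0,0.005],[0,0,0.005],[0,0,0.004],[0,0,0.004],[0,0,0],[0,0,0]], twist=[[0,0,0],[0,0,0],[0,0,0],[0,0,0],[0,0,0],[0,0,0],[0,0,0],[0,0,0]])

```text
t: 13.9
tool_pos: [0.5696, 0.1095, 0.1532]
orientation: [3.117, 0.387, 0.001]
force: [0.7, -4.8, -0.5]
opening: 0.0298
gripper_force: 49.9
```

>>> play_rows(slide=[[0,0,-0.02],[0,0,-0.04],[0,0,-0.04],[0,0,-0.03],[0,-0.06,0],[0,-0.1,0],[0,-0.08,0],[0,-0.02,0]], twist=[[0,0,0],[0,0,0],[0,0,0],[0,0,0],[0,0,0],[0,0,0],[0,0,0],[0,0,0]])

```text
t: 14.7
tool_pos: [0.5524, 0.1758, 0.1854]
orientation: [-3.116, -0.391, 0.001]
force: [-0.2, 0.5, -3.5]
opening: 0.0297
gripper_force: 49.9
```

```bash
python3 - <<'E'
from h import *
goto([.5535,.1735,.1785],np.radians(-76))
im,d=look('side');save(cv2.resize(im[190:300,180:290],(595,595)),'s5.png')
im,d=look('top');P=pts(d,'top');np.savez('top1.npz',im=im,d=d)
q=Q=pts(look('side')[1],'side').reshape(-1,3)
E
```

```text
t 14.7 tcp [0.5524 0.1758 0.1854] slide [0.002  0.0101 0.0275] twist [-0.07  0.02  0.3 ] deg = [-0.0012  0.0003  0.005 ] F [-0.2  0.5 -3.5]
```

View pics/s5.png

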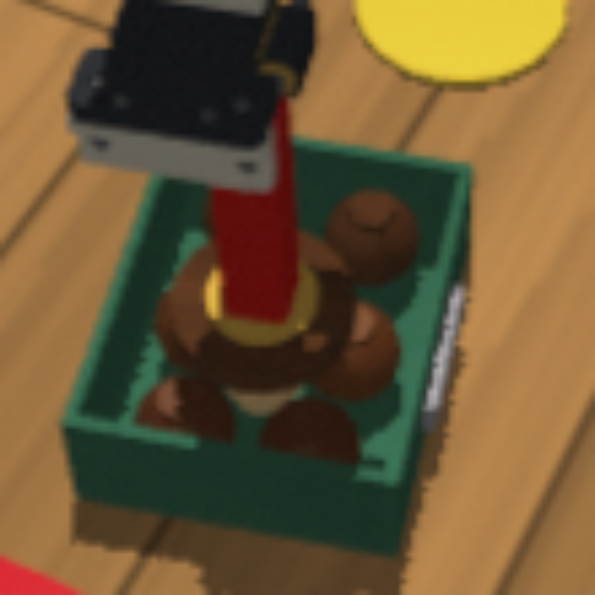

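The foot at (265,310) is now over the near pale blank. I'll press there.

>>> play_rows(slide=[[0,0.004,0.01],[0,0,0.01],[0,0,0.006],[0,0,0.005],[0,0,0.005],[0,0,0.005],[0,0,0.005],[0,0,0]], twist=[[0,0,0],[0,0,0],[0,0,0],[0,0,0],[0,0,0],[0,0,0],[0,0,0],[0,0,0]])

```text
t: 15.65
tool_pos: [0.5536, 0.172, 0.1738]
orientation: [3.118, 0.388, -0.001]
force: [-0.4, 0.3, -4.1]
opening: 0.0298
gripper_force: 49.9
```

>>> play_rows(slide=[[0,0,0.005],[0,0,0.005],[0,0,0.005],[0,0,0.005],[0,0,0.005],[0,0,0.005],[0,0,0],[0,0,0]], twist=[[0,0,0],[0,0,0],[0,0,0],[0,0,0],[0,0,0],[0,0,0],[0,0,0],[0,0,0]])

```text
t: 16.45
tool_pos: [0.5535, 0.172, 0.1663]
orientation: [3.118, 0.388, -0.001]
force: [0.1, -0.9, -2.9]
opening: 0.0299
gripper_force: 49.9
```

>>> play_rows(slide=[[0,0,0.005],[0,0,0.005],[0,0,0.005],[0,0,0.005],[0,0,0.005],[0,0,0.005],[0,0,0],[0,0,0]], twist=[[0,0,0],[0,0,0],[0,0,0],[0,0,0],[0,0,0],[0,0,0],[0,0,0],[0,0,0]])

```text
t: 17.25
tool_pos: [0.5536, 0.172, 0.1589]
orientation: [3.118, 0.388, -0.0]
force: [0.4, -0.2, -3.4]
opening: 0.0303
gripper_force: 49.9
```

>>> play_rows(slide=[[0,0,0.005],[0,0,0.005],[0,0,0.005],[0,0,0.004],[0,0,0.004],[0,0,0],[0,0,0],[0,0,0]], twist=[[0,0,0],[0,0,0],[0,0,0],[0,0,0],[0,0,0],[0,0,0],[0,0,0],[0,0,0]])

```text
t: 18.05
tool_pos: [0.554, 0.1722, 0.1539]
orientation: [-3.117, -0.388, -0.001]
force: [-0.5, 0.2, 3.6]
opening: 0.0293
gripper_force: 49.9
```

>>> play_rows(slide=[[0,0,0.004],[0,0,0.004],[0,0,0.003],[0,0,0],[0,0,0],[0,0,0],[0,0,0],[0,0,0]], twist=[[0,0,0],[0,0,0],[0,0,0],[0,0,0],[0,0,0],[0,0,0],[0,0,0],[0,0,0]])

```text
t: 18.85
tool_pos: [0.5551, 0.1727, 0.1533]
orientation: [-3.117, -0.388, -0.007]
force: [-3.2, 1.4, 13.6]
opening: 0.0295
gripper_force: 49.9
```

>>> play_rows(slide=[[0,0,-0.01],[0,0,-0.03],[0,0,-0.05],[0,0,-0.06],[0,0,-0.05],[0,0,-0.03],[0,0.02,-0.01],[0,0.05,0]], twist=[[0,0,0],[0,0,0],[0,0,0],[0,0,0],[0,0,0],[0,0,0],[0,0,0],[0,0,0]])

```text
t: 19.65
tool_pos: [0.5582, 0.1552, 0.211]
orientation: [-3.117, -0.39, -0.001]
force: [0.3, -0.5, -3.0]
opening: 0.0295
gripper_force: 49.9
```

>>> play_rows(slide=[[-0.01,0.12,0],[-0.01,0.15,0],[-0.02,0.16,0],[-0.02,0.16,0],[-0.02,0.16,0],[-0.01,0.1,0],[0,0.04,0],[0,0,0]], twist=[[0,0,0],[0,0,0],[0,0,0],[0,0,0],[0,0,0],[0,0,0],[0,0,0],[0,0,0]])

```text
t: 20.45
tool_pos: [0.5902, -0.0681, 0.2096]
orientation: [-3.118, -0.383, 0.002]
force: [0.7, 0.6, -3.4]
opening: 0.0297
gripper_force: 49.9
```

```bash
python3 - <<'E'
from h import *
goto([.580,-.120,.208],np.radians(-28.5))
im,d=look('top');sim,sd=look('side');np.savez('t2.npz',im=im,d=d)
save(np.hstack([cv2.resize(im[140:235,140:245],(442,400),interpolation=cv2.INTER_CUBIC),cv2.resize(sim[205:300,185:280],(358,400))]),'b6.png')
P=pts(d,'top');c=np.array([.5618,.1425]);a=np.radians(14.3)
L=(P[...,:2]-c)@np.array([[np.cos(a),-np.sin(a)],[np.sin(a),np.cos(a)]])
m=(abs(L[...,0])<.066)&(abs(L[...,1])<.081)
print('z max inside',np.sort(P[...,2][m])[-30:].round(4))
pk=(m&(P[...,2]>.047)&(P[...,2]<.2)).astype(np.uint8);n,l,s,cc=cv2.connectedComponentsWithStats(pk)
for k in range(1,n): print(s[k,4],cc[k].round(1),L[l==k].mean(0).round(4),np.percentile(P[...,2][l==k],90).round(4),im[l==k].mean(0).astype(int))
E
```

```text
t 20.45 tcp [ 0.5902 -0.0681  0.2096] slide [-0.0899  0.1917  0.0064] twist [ -0.06   0.06 -47.48] deg = [-0.0009  0.0011 -0.7913] F [ 0.7  0.6 -3.4]
z max inside [0.0575 0.0576 0.0577 0.0577 0.0578 0.0579 0.0579 0.058  0.0581 0.0582
 0.0582 0.0582 0.0582 0.0582 0.0583 0.0586 0.0586 0.0587 0.0587 0.0588
 0.0592 0.0593 0.0594 0.0595 0.0595 0.0596 0.06   0.0601 0.0601 0.0602]
118 [211.7 168.9] [ 0.0296 -0.0613] 0.0563 [56 29 12]
121 [187.7 170.8] [0.0414 0.0003] 0.0558 [81 40 17]
127 [165.5 181.3] [0.0302 0.0627] 0.0557 [65 31 15]
1 [184. 177.] [0.0286 0.0141] 0.0478 [40 18  6]
133 [201.4 184.2] [-0.0019 -0.025 ] 0.0563 [143 102  55]
143 [182.3 188.4] [0.0006 0.0254] 0.0572 [158 130  77]
2 [190.  185.5] [0.003  0.0048] 0.0482 [168 129  69]
130 [217.9 191.9] [-0.0324 -0.061 ] 0.0563 [27 14  6]
124 [195.2 201.8] [-0.0418  0.0023] 0.0561 [38 19  9]
130 [171.7 203.5] [-0.0297  0.0621] 0.0555 [65 31 15]
1 [184. 196.] [-0.0193  0.0269] 0.0486 [84 63 34]
```

View pics/b6.png

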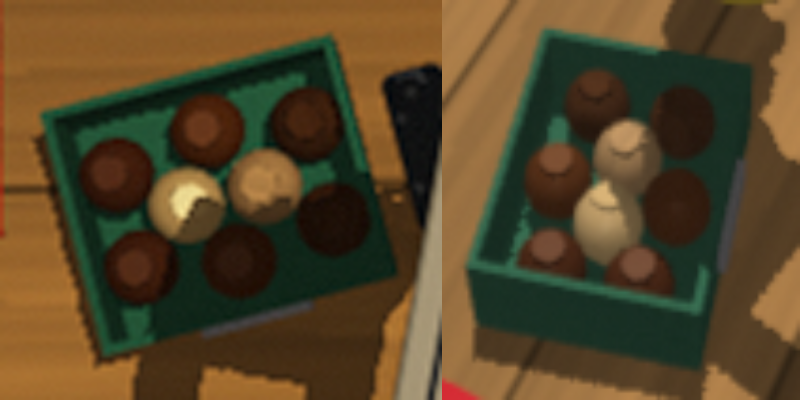

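Both views show all eight blanks at one level: the tops are about 0.056 m against a rim of 0.064, and the pale ones lie between the dark ones. Next the tamper goes back to the pad.

```bash
python3 - <<'E'
from h import *
goto([.583,-.116,.112],np.radians(-76))
Z=np.load('t2.npz');P=pts(Z['d'],'top')
for n,u,v in(('d',212,169),('d',188,171),('d',165,181),('p',201,184),('p',182,188),('d',218,192),('d',195,202),('d',172,203)):
    q=P[v-2:v+3,u-2:u+3,2];print(n,np.median(q).round(4))
E
```

```text
t 20.55 tcp [ 0.5903 -0.0657  0.21  ] slide [-0.0771  0.1883  0.3917] twist [-0.06  0.05  0.16] deg = [-0.0009  0.0008  0.0027] F [ 0.3  0.3 -3.8]
d 0.0547
d 0.0549
d 0.0538
p 0.0546
p 0.056
d 0.0543
d 0.0546
d 0.0541
```

```bash
python3 - <<'E'
from h import *
c=np.array([.5618,.1425]);a=np.radians(14.3);M=np.array([[np.cos(a),-np.sin(a)],[np.sin(a),np.cos(a)]])
D=[look('side')[1] for _ in range(4)];D2=[look('top')[1] for _ in range(4)]
for nm,DD in(('side',D),('top',D2)):
  P=np.concatenate([pts(d,nm).reshape(-1,3) for d in DD]);L=(P[:,:2]-c)@M
  for x in((.030,-.061),(.041,0),(.030,.063),(-.002,-.025),(0,.0254),(-.032,-.061),(-.042,.002),(-.030,.062)):
    k=P[(np.hypot(*(L-np.array(x)).T)<.009)&(P[:,2]>.03)&(P[:,2]<.1)];print(nm,x,len(k),np.percentile(k[:,2],[50,90]).round(4))
E
```

```text
side (0.03, -0.061) 126 [0.054  0.0561]
side (0.041, 0) 145 [0.054  0.0564]
side (0.03, 0.063) 166 [0.0541 0.0563]
side (-0.002, -0.025) 139 [0.0546 0.057 ]
side (0, 0.0254) 163 [0.0557 0.0583]
side (-0.032, -0.061) 128 [0.0541 0.0566]
side (-0.042, 0.002) 142 [0.0545 0.0566]
side (-0.03, 0.062) 161 [0.0544 0.0565]
top (0.03, -0.061) 147 [0.0547 0.0569]
top (0.041, 0) 150 [0.0543 0.0565]
top (0.03, 0.063) 155 [0.0545 0.0568]
top (-0.002, -0.025) 149 [0.0551 0.0572]
top (0, 0.0254) 147 [0.0565 0.0591]
top (-0.032, -0.061) 148 [0.0545 0.0566]
top (-0.042, 0.002) 158 [0.0544 0.0566]
top (-0.03, 0.062) 146 [0.0546 0.0567]
```

The near pale blank sits about 2 mm high, so I'll go back and press it once more, centred on it.

>>> play_rows(slide=[[0.01,-0.06,0],[0.015,-0.13,0],[0.015,-0.16,0],[0.015,-0.16,0],[0.015,-0.16,0],[0.01,-0.14,0],[0.01,-0.09,0],[0,-0.038,0]], twist=[[0,0,0],[0,0,0],[0,0,0],[0,0,0],[0,0,0],[0,0,0],[0,0,0],[0,0,0]])

```text
t: 21.75
tool_pos: [0.5541, 0.1699, 0.2106]
orientation: [-3.116, -0.392, -0.0]
force: [-0.3, -0.1, -3.7]
opening: 0.0297
gripper_force: 49.9
```

>>> play_rows(slide=[[0,0,0.01],[0,0,0.03],[0,0,0.04],[0,0,0.04],[0,0,0.04],[0,0,0.025],[0,0,0.015],[0,0,0.006]], twist=[[0,0,0],[0,0,0],[0,0,0],[0,0,0],[0,0,0],[0,0,0],[0,0,0],[0,0,0]])

```text
t: 22.55
tool_pos: [0.5549, 0.1665, 0.1585]
orientation: [3.118, 0.387, -0.001]
force: [0.1, 0.2, -2.4]
opening: 0.0296
gripper_force: 49.9
```

>>> play_rows(slide=[[0,0,0.006],[0,0,0.006],[0,0,0.005],[0,0,0.005],[0,0,0.005],[0,0,0.005],[0,0,0.005],[0,0,0]], twist=[[0,0,0],[0,0,0],[0,0,0],[0,0,0],[0,0,0],[0,0,0],[0,0,0],[0,0,0]])

```text
t: 23.35
tool_pos: [0.5568, 0.1676, 0.1533]
orientation: [-3.116, -0.388, -0.008]
force: [-2.4, 1.6, 13.0]
opening: 0.0297
gripper_force: 49.9
```

>>> play_rows(slide=[[0,0,0.005],[0,0,0.004],[0,0,0],[0,0,0],[0,0,0],[0,0,0],[0,0,0],[0,0,0]], twist=[[0,0,0],[0,0,0],[0,0,0],[0,0,0],[0,0,0],[0,0,0],[0,0,0],[0,0,0]])

```text
t: 24.15
tool_pos: [0.5578, 0.1678, 0.1529]
orientation: [-3.116, -0.388, -0.012]
force: [-4.5, 0.9, 21.3]
opening: 0.0298
gripper_force: 50.0
```

>>> play_rows(slide=[[0,0,-0.01],[0,0,-0.03],[0,0,-0.05],[0,0,-0.06],[0,0,-0.06],[0,0,-0.04],[-0.01,0.03,-0.01],[-0.01,0.08,0]], twist=[[0,0,0],[0,0,0],[0,0,0],[0,0,0],[0,0,0],[0,0,0],[0,0,0],[0,0,0]])

```text
t: 24.95
tool_pos: [0.557, 0.1394, 0.2134]
orientation: [-3.117, -0.391, -0.002]
force: [0.8, 0.1, -3.8]
opening: 0.0296
gripper_force: 50.0
```

>>> play_rows(slide=[[-0.02,0.14,0],[-0.025,0.16,0],[-0.025,0.17,0],[-0.025,0.17,0],[-0.025,0.16,0],[-0.02,0.13,0],[-0.01,0.08,0],[0,0.01,0]], twist=[[0,0,0],[0,0,0],[0,0,0],[0,0,0],[0,0,0],[0,0,0],[0,0,0],[0,0,0]])

```text
t: 25.75
tool_pos: [0.5823, -0.1208, 0.2119]
orientation: [3.118, 0.382, -0.002]
force: [0.6, 0.8, -2.9]
opening: 0.0298
gripper_force: 50.0
```

```bash
python3 - <<'E'
from h import *
c=np.array([.5618,.1425]);a=np.radians(14.3);M=np.array([[np.cos(a),-np.sin(a)],[np.sin(a),np.cos(a)]])
D2=[look('top')[1] for _ in range(2)];sim,sd=look('side')
P=np.concatenate([pts(d,'top').reshape(-1,3) for d in D2]);L=(P[:,:2]-c)@M
for x in((.030,-.061),(.041,0),(.030,.063),(-.002,-.025),(0,.0254),(-.032,-.061),(-.042,.002),(-.030,.062)):
    k=P[(np.hypot(*(L-np.array(x)).T)<.009)&(P[:,2]>.03)&(P[:,2]<.1)];print(x,len(k),np.percentile(k[:,2],[50,90]).round(4))
Q=pts(sd,'side');q=Q[(abs(Q[...,0]-.583)<.06)&(abs(Q[...,1]+.116)<.06)&(Q[...,2]>.06)]
# foot points: wide ring, z of lowest visible & top face
for lo in np.arange(.08,.16,.005):
    s=q[(q[:,2]>=lo)&(q[:,2]<lo+.005)];print(lo.round(3),len(s),(np.ptp(s[:,:2],axis=0).round(3),s[:,:2].mean(0).round(3)) if len(s) else '')
goto([.583,-.116,.108],np.radians(-76))
E
```

```text
(0.03, -0.061) 73 [0.0542 0.0572]
(0.041, 0) 78 [0.0538 0.0566]
(0.03, 0.063) 77 [0.0541 0.0563]
(-0.002, -0.025) 75 [0.0546 0.0576]
(0, 0.0254) 76 [0.0557 0.0588]
(-0.032, -0.061) 73 [0.0548 0.0571]
(-0.042, 0.002) 79 [0.0544 0.0569]
(-0.03, 0.062) 73 [0.0547 0.0567]
0.08 0 
0.085 0 
0.09 0 
0.095 0 
0.1 0 
0.105 0 
0.11 0 
0.115 27 (array([0.074, 0.048]), array([ 0.567, -0.09 ]))
0.12 34 (array([0.074, 0.045]), array([ 0.572, -0.087]))
0.125 179 (array([0.081, 0.084]), array([ 0.579, -0.106]))
0.13 160 (array([0.08 , 0.077]), array([ 0.576, -0.112]))
0.135 31 (array([0.041, 0.04 ]), array([ 0.575, -0.107]))
0.14 13 (array([0.026, 0.026]), array([ 0.577, -0.107]))
0.145 19 (array([0.026, 0.026]), array([ 0.578, -0.106]))
0.15 19 (array([0.026, 0.026]), array([ 0.576, -0.108]))
0.155 11 (array([0.026, 0.012]), array([ 0.579, -0.106]))
t 25.9 tcp [ 0.5826 -0.1173  0.2121] slide [ 0.003  -0.0044  0.4165] twist [-0.05  0.04  0.15] deg = [-0.0008  0.0006  0.0025] F [ 0.  -0.3 -3.6]
```

All the tops are within about 1 mm of each other, and the tamper has not slipped. Lowering it onto the pad.

>>> play_rows(slide=[[0.003,-0.004,0.03],[0,0,0.07],[0,0,0.09],[0,0,0.09],[0,0,0.07],[0,0,0.04],[0,0,0.02],[0,0,0.006]], twist=[[0,0,0],[0,0,0],[0,0,0],[0,0,0],[0,0,0],[0,0,0],[0,0,0],[0,0,0]])

```text
t: 26.7
tool_pos: [0.5834, -0.1159, 0.1083]
orientation: [-3.117, -0.389, 0.0]
force: [-0.3, -0.5, -2.3]
opening: 0.0302
gripper_force: 50.0
```

>>> play_rows(slide=[[0,0,0.005],[0,0,0.005],[0,0,0.004],[0,0,0.003],[0,0,0.003],[0,0,0],[0,0,0],[0,0,0]], twist=[[0,0,0],[0,0,0],[0,0,0],[0,0,0],[0,0,0],[0,0,0],[0,0,0],[0,0,0]])

```text
t: 27.5
tool_pos: [0.5835, -0.1165, 0.1036]
orientation: [-3.118, -0.388, -0.0]
force: [0.3, 0.2, -3.2]
opening: 0.0295
gripper_force: 50.0
```

>>> play_rows(slide=[[0,0,0.003],[0,0,0.003],[0,0,0.003],[0,0,0.002],[0,0,0],[0,0,0],[0,0,0],[0,0,0]], twist=[[0,0,0],[0,0,0],[0,0,0],[0,0,0],[0,0,0],[0,0,0],[0,0,0],[0,0,0]])

```text
t: 28.3
tool_pos: [0.5838, -0.1166, 0.1022]
orientation: [3.117, 0.388, 0.001]
force: [-4.0, 0.8, 6.9]
opening: 0.0296
gripper_force: 50.0
```

>>> play_rows(slide=[[0,0,-0.003],[0,0,-0.002],[0,0,0],[0,0,0],[0,0,0],[0,0,0],[0,0,0],[0,0,0]], twist=[[0,0,0],[0,0,0],[0,0,0],[0,0,0],[0,0,0],[0,0,0],[0,0,0],[0,0,0]], force=10)

```text
t: 29.1
tool_pos: [0.5836, -0.1166, 0.1022]
orientation: [3.117, 0.387, 0.0]
force: [-0.2, -0.4, 1.4]
opening: 0.0299
gripper_force: 10.0
```

>>> play_rows(slide=[[0,0,0],[0,0,0],[0,0,0],[0,0,0],[0,0,0],[0,0,0],[0,0,0],[0,0,0]], twist=[[0,0,0],[0,0,0],[0,0,0],[0,0,0],[0,0,0],[0,0,0],[0,0,0],[0,0,0]], fingers=-1)

```text
t: 29.9
tool_pos: [0.5835, -0.1165, 0.102]
orientation: [-3.118, -0.387, -0.0]
force: [0.6, -0.5, -0.1]
opening: 0.0893
gripper_force: 0.0
```

>>> play_rows(slide=[[0,0,-0.02],[0,0,-0.05],[0,0,-0.08],[0,0,-0.1],[0,0,-0.1],[0,0,-0.08],[0,0,-0.04],[0,0,0]], twist=[[0,0,0],[0,0,0],[0,0,0],[0,0,0],[0,0,0],[0,0,0],[0,0,0],[0,0,0]])

```text
t: 30.7
tool_pos: [0.5847, -0.1168, 0.2222]
orientation: [3.116, 0.387, 0.006]
force: [-0.1, -0.5, -0.2]
opening: 0.0931
gripper_force: 0.0
```

```bash
python3 - <<'E'
from h import *
im,d=look('side');save(cv2.resize(im[100:380,120:380],(557,600)),'s9.png')
print(robot.read_state()['tool_pos'])
E
```

```text
[ 0.58391959 -0.1165805   0.22035425]
```

View pics/s9.png

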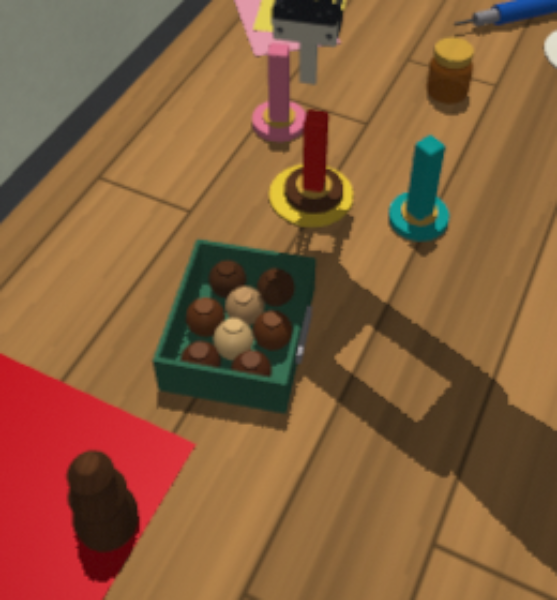

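The tamper stands upright on the pad at (315,180). All eight blanks lie in the bin at (235,325), and the figure at (103,500) and the jar at (450,70) are undisturbed.

```bash
python3 -c "
from plant import robot
print(robot.close_job())"
```

```text
the job is handed in; nothing more can be done
None
```

The job is handed in at about 31 s: all eight blanks lie in the bin below its rim (one pale blank's top reads 1–2 mm higher than the rest), and the tamper stands released on its yellow pad with the figure and jar untouched.

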